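# Drift the last jack's base plate into line and bolt it down

### The arm

A 6-joint arm with a two-finger parallel gripper is mounted at the origin on the work surface. World frame = base frame: x ahead of the robot, y to its left, z up, the work surface at z = 0. Lengths are in mm, angles in rad, forces in N, time in s.
With the tool pointing down it reaches from about 350 to 1000 mm from the base axis. Payload 7.1 kg.
Tool frame: the origin (TCP) lies on the centre line of the jaws, within the pads' length; the fingertips stand 25 mm ahead of it and the grasp point (between the pads) lies 6 mm ahead of it; z points along the fingers, y is the line along which they close (so a half turn about z gives the same grasp; the last joint's range is limited). The gripper opens to 85 mm and grips with 20 to 120 N. Pads are 22 mm wide; open, the fingers measure 114 mm over their backs; the gripper's body (76 mm by 85 mm) begins 54 mm behind the grasp point. The pads swing forward as they close: fully open they stand 13 mm farther back than shut.
Start: joints at [-0.019, 0.423, 1.63, -0, 1.089, -0.019], TCP at [624.984, 0.026, 226.319] pointing down, gripper open.
Joint ranges: [-3, 3], [-0.9, 2.11], [0.09, 2.58], [-1.31, 4.45], [0.11, 2.69], [-2.54, 2.54]. Speed limits (rad/s): [2.39, 2.39, 3.01, 3.14, 3.14, 3.14].

### API

Orientations are given as a unit quaternion [w, x, y, z].
In Python, from rig import bot gives the robot as it stands.
- The arm moves only by the shell command python3 -m jog 'ROWS' [FORCE]. ROWS is text: rows parted by semicolons, each of 7 numbers parted by spaces: the shift along the tool's x, y, z in mm, then the turn, a rotation vector about the tool's x, y, z in rad, then the gripper command: -1 is fully open, 1 is shut, values between are in proportion. In form: x y z ax ay az grip; .... A call has 1 to 10 rows; each row shifts and turns the commanded pose from where the row before left it, along the tool's axes as they then stand; what a row does not reach is not made up. A row lasts 1/8 s, in which the tool goes at most 62.5 mm and 10.7 degrees, less where a joint would pass 70% of its speed; a pose out of reach is approached as far as the arm can. A call with a gripper value outside its range is refused whole. The fingers move at their own pace and stop on an object; FORCE is the grip in N (left out, the last holds). Time passes only in rows, so rows that do not move let the fingers close. It gives the time, the measured TCP pose, the force, the opening and the grip force at its end, in the units of the state.
- bot.get_obs(): the state, without advancing time (a new reading comes with each control period).
- bot.get_image(name): name is "scene" or "side" or "wrist"; returns (picture, depth): 420x560x3 uint8, red, green, blue; 420x560 float32, mm along the optical axis (not along the pixel's ray), 0 where there is no reading.
- bot.calibration(name): a dict with "fx", "fy", "cx", "cy" (pixels), "view" (4x4, takes a point from world to camera coordinates). Camera axes: x right, y down, z forward; pixel columns grow to the right and rows downward; lengths in mm; the calibration is good to about 2 mm. A picture is of the moment at which its call begins: read the wrist's pose just before it. calibration takes no time and is no camera call; for the wrist camera it gives the pose at the moment of the call.
- bot.close_job(): hands the job in; it is judged then, once.
The state is a dict: "clock": time; "joints": joint angles; "qvel": joint speeds; "effort": joint torques, N m; "eef_pos": TCP position; "tool_rot": TCP orientation; "force": force on the tool from outside, world axes, zero at the start; "moment": the same for the moment, N m; "opening": finger opening in mm; "grip_force": force on a finger pad.
Only numpy, scipy, OpenCV 4.12 (cv2) and the standard library are available. Lean on these libraries where they do the work, as an engineer would, in place of code of your own. Each camera call takes 0.05 s, during which the arm holds its last target. There are 200 camera calls.

### The job

The green last jack has swung out of line on its grey bench pedestal, so its open bolt hole no longer sits over the hole below. Start the red-handled drift through both holes while they are still out of line, drive it fully home so that it brings them into line, then pull it out and drop in the black hand bolt until its knob sits flat on the plate (no need to turn it). Put the drift back upright, fully home, in the tool socket with the red cap, and leave the rest of the bench as it is.

Things in the scene. Friction and masses are not known exactly. Their poses are not given: they have to be found in the camera images.
- drift_handle (a point): Centre of the handle of the drift, a loose 160 g tool, 160 mm long, that starts lying on the bench (axis 14 mm up). Red eight-sided handle 28 mm across flats, ending in a 27 mm steel ferrule: 80 mm in all. Then the steel shank. Own +x points to the tip; flats face y, z and the 45 degree directions between. Balances about 14 mm behind the shoulder
- drift_shoulder (a point): Centre of the drift's flat shoulder, the ferrule's end, 40 mm from drift_handle along +x; axes as the drift. The shank is 15 mm thick for 25 mm, then tapers evenly over 55 mm to a 4 mm tip. In the holes as they start it goes in 30 to 45 mm freely and, let go, stands there leaning up to 25 degrees; straightened and pushed down (10 to 20 N) it forces the plate across until the shoulder meets it
- drift_tip (a point): the tip of the drift, 80 mm beyond the shoulder along +x; axes as the drift
- jack_hole (a point): Centre of the open 16 mm bolt hole at the top face of the jack's green base plate (240 x 110 x 10 mm, flat, top 85 mm above the bench), 20 mm from the plate's end. +y points along the plate from the bolt already in (200 mm off) to this hole, +z up. The jack's column, 54 mm thick, with a clamp lever to +x, stands 100 mm from the hole and reaches 180 mm above the plate
- base_hole (a point): centre of the 16 mm hole in the fixed grey pedestal (channel 260 x 120 mm, 75 mm high, 10 mm top), at its top face, just under the green plate; below the 10 mm top it is open down to the bench. The jack hole must come over this one. +z up, +y along the pedestal
- jack (a joint): swing of the jack's base plate about the bolt already in, rad: 0 with the two holes in line, positive counter-clockwise from above; 0.01 rad shifts the jack hole by 2 mm. Starts 0.028 to 0.040 (5.6 to 8 mm out, towards -x of the pedestal). Stiff: it moves under about 5 N at the hole, and stays where it is left
- bolt_head (a point): Centre of the knob (11 mm above its underside) of the black hand bolt, loose, 90 g: lobed knob 28 mm across, 22 mm high; steel shank 13 mm thick, 52 mm long, its end chamfered to 10 mm. +z up from shank to knob. Starts upright in one of two holes, 60 mm apart, of a brown wooden block (50 x 120 mm, 62 mm high), its knob on the block
- bolt_seat (a point): centre of the flat underside of the black bolt's knob, 11 mm below bolt_head; axes as the bolt
- bolt_end (a point): lower end of the black bolt's shank, 52 mm below bolt_seat
- mouth_red (a point): Centre of the hole (18 mm, 84 mm deep, straight down) at the top of the red-capped tool socket, the drift's own place: a fixed wooden block 60 x 60 mm, its top 90 mm above the bench. +z up. Three such sockets stand 76 mm apart in a row along y of this frame, in any order; the red and yellow ones are empty
- mouth_blue (a point): the same for the blue-capped socket; it holds the blue punch
- mouth_yellow (a point): the same for the yellow-capped socket; empty
- punch: bystander: blue-handled punch standing in the blue socket, handle 28 mm thick, reaching 80 mm above the socket; origin at its shoulder
- screw: bystander: small brass knob screw in the other hole of the wooden block, knob 20 mm across and 16 mm high; origin at the underside of its knob
- awl: bystander: yellow-handled awl lying on the bench, 155 mm long, 28 mm thick; origin at its shoulder, 14 mm above the bench
- hammer: bystander: shoemaker's hammer lying on the bench, 250 mm long, 35 mm high; origin under its middle
- last: bystander: tan shoe last standing on its sole, 265 x 95 mm, 104 mm high; origin under its middle, +x to the toe
- tin: bystander: blue tin with steel lid, 75 mm across, 62 mm high; origin under its middle
- knife: bystander: dark wooden-handled knife lying on the bench, 190 mm long, 16 mm high; origin under its middle
There are look-alikes about, which are no part of the job. Leave any purple or turquoise look-alike of the part that bears bolt_head alone.

How it is judged (in metres and radians):
On the way, in this order (a step that is already met when the one before it is completed fails the run):
1. the drift's tip is started through the jack's hole into the pedestal's hole (14 mm or more below the plate's top) while the holes are still more than 4 mm out of line (z of drift_tip in the frame of jack_hole below -0.014 m and horizontal distance between drift_tip and jack_hole below 0.012 m and value of joint jack above 0.02 rad), for 0.1 s.
2. the drift stands fully home in the jack's hole (shoulder within 4 mm of the plate), and the holes are in line to 1.6 mm (z of drift_shoulder in the frame of jack_hole below 0.004 m and horizontal distance between drift_shoulder and jack_hole below 0.004 m and value of joint jack between -0.008 and 0.008 rad), for 0.2 s.
At the end, for the whole second after the job is handed in: The black bolt passes down through both holes, upright, with the underside of its knob on the jack's plate (within 2.5 mm); the jack's plate is in line (within 3 mm at the hole); the drift stands upright in the red-capped socket with its shoulder within 4 mm of the cap (horizontal distance between bolt_seat and jack_hole below 0.004 m and z of bolt_seat in the frame of jack_hole between -0.0025 and 0.0025 m and horizontal distance between bolt_end and base_hole below 0.006 m and angle between the z axis of bolt_seat and the z axis of jack_hole, either way round below 0.08 rad and value of joint jack between -0.015 and 0.015 rad and horizontal distance between drift_shoulder and mouth_red below 0.006 m and z of drift_shoulder in the frame of mouth_red below 0.004 m and z of drift_tip in the frame of mouth_red below -0.07 m and angle between the x axis of drift_shoulder and the z axis of mouth_red, either way round below 0.1 rad); the robot touches nothing.
It fails at once if a bystander is knocked out of its place (moved more than 30 mm; punch and screw lifted or shifted more than 15 mm) (distance of any of awl, hammer, last, tin, knife from where it was at the start of the episode above 0.03 m or distance of any of punch, screw from where it was at the start of the episode above 0.015 m).
It also fails if it takes over 72 s, if anything falls off the work surface, if the arm or the gripper's body presses on something with over 40 N, if the wrist force passes 120 N, or if a joint passes its speed limit or range.

## Working session

There is one attempt and no reset: what is moved stays moved. The work goes in short steps, Python scripts to look and compute and a shell command to move; the robot and the scene stay as the last step left them, time stands still between calls to the robot, and variables do not carry over. Pictures are saved under pics/ and viewed, at most 10 in all, crops included, and the job is handed in when it is done.

```bash
ls; mkdir -p pics; python3 - <<'E'
from rig import bot
import cv2,numpy as np
o=bot.get_obs();print(o)
for n in("scene","side","wrist"):
    c=bot.calibration(n);im,d=bot.get_image(n)
    np.savez(f"{n}0.npz",im=im,d=d,**c)
    print(n,c["fx"],c["fy"],c["cx"],c["cy"],np.linalg.inv(c["view"]).round(3).tolist())
    cv2.imwrite(f"pics/{n}0.png",im[:,:,::-1])
E
```

```text
pics
{'clock': 0.0, 'joints': array([-1.89769793e-02,  4.23846217e-01,  1.63070465e+00, -7.58465342e-07,
        1.08859064e+00, -1.89842301e-02]), 'qvel': array([-1.92971235e-03,  6.21066514e-04,  5.45626993e-04, -7.00191685e-04,
        1.27966824e-08,  9.16387143e-05]), 'effort': array([ 6.87376578e-04, -5.57382560e+01, -2.81743366e+01,  7.52266601e-05,
        7.21184188e-03,  1.02962622e-05]), 'eef_pos': array([6.24439599e+02, 5.05373540e-02, 2.25536580e+02]), 'tool_rot': array([-5.57665999e-04,  7.07103881e-01,  7.07109257e-01, -5.37354409e-04]), 'force': array([-0.18207548, -0.06879233, -0.16409598]), 'moment': array([ 0.03005845, -0.00600112, -0.04149458]), 'grip_force': 0.0, 'opening': 85.40015474417027}
scene 487.7085746754306 487.7085746754306 270.96205497208194 207.04925915525192 [[-0.425, 0.688, -0.589, 1499.848], [0.905, 0.314, -0.286, 415.765], [-0.012, -0.655, -0.756, 1312.487], [0.0, 0.0, 0.0, 1.0]]
side 476.61939814848586 476.61939814848586 273.4669855176223 212.44578001480733 [[0.826, -0.377, 0.42, -8.025], [-0.564, -0.566, 0.602, -830.286], [0.011, -0.734, -0.679, 989.604], [0.0, 0.0, 0.0, 1.0]]
wrist 348.0799505979954 348.0799505979954 280.1271023970773 206.181580117604 [[1.0, 0.001, -0.001, 624.366], [0.001, -0.953, -0.304, 78.467], [-0.001, 0.304, -0.953, 372.967], [0.0, 0.0, 0.0, 1.0]]
```

View images.

View pics/scene0.png

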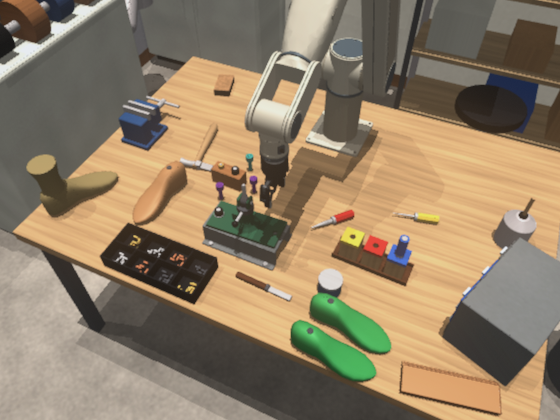

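View pics/side0.png

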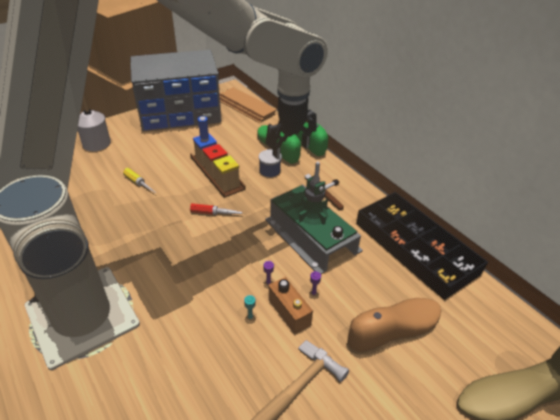

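```bash
cat > h.py <<'E'
import numpy as np,cv2
from rig import bot
def load(n):
    z=np.load(n+".npz");return z["im"],z["d"],{k:z[k] for k in("fx","fy","cx","cy","view")}
def snap(n,f=None):
    c=bot.calibration(n);im,d=bot.get_image(n)
    if f: np.savez(f+".npz",im=im,d=d,**c)
    return im,d,c
def onplane(c,u,v,z):
    T=np.linalg.inv(c["view"]);r=T[:3,:3]@np.array([(u-c["cx"])/c["fx"],(v-c["cy"])/c["fy"],1.])
    return T[:3,3]+r*(z-T[2,3])/r[2]
def cloud(d,c):
    v,u=np.indices(d.shape);P=np.stack([(u-c["cx"])/c["fx"]*d,(v-c["cy"])/c["fy"]*d,d,np.ones_like(d)],-1)
    return (P@np.linalg.inv(c["view"]).T)[...,:3]
def proj(c,p):
    q=c["view"]@np.append(p,1);return q[0]/q[2]*c["fx"]+c["cx"],q[1]/q[2]*c["fy"]+c["cy"]
def blobs(im,lo,hi,amin=8):
    hsv=cv2.cvtColor(im,cv2.COLOR_RGB2HSV);m=cv2.inRange(hsv,lo,hi)
    n,l,s,ce=cv2.connectedComponentsWithStats(m)
    return [(s[i][4],ce[i].round(1),l==i) for i in range(1,n) if s[i][4]>=amin]
E
python3 - <<'E'
from h import *
def crop(n,x,y,w,h,W,H): 
    return cv2.resize(load(n)[0][y:y+h,x:x+w],(W,H),interpolation=cv2.INTER_CUBIC)
a=np.vstack([crop("scene0",190,140,240,150,480,300),crop("side0",180,110,200,230,260,300)[:, :] if 0 else np.hstack([crop("side0",180,110,187,220,255,300),crop("scene0",195,145,113,150,225,300)])])
b=crop("wrist0",0,0,560,420,320,240);b=np.vstack([b,np.zeros((360,320,3),np.uint8)])
b[240:600]=crop("side0",235,150,140,158,320,360)
cv2.imwrite("pics/c1.png",np.hstack([a,b])[:,:,::-1])
for n in("scene0","side0"):
    im,d,c=load(n);P=cloud(d,c)
    for name,lo,hi in(("red",(0,170,90),(8,255,255)),("yel",(24,150,120),(33,255,255)),("blue",(108,120,60),(125,255,255)),("purple",(128,90,40),(155,255,255)),("turq",(80,120,50),(95,255,255)),("green",(50,40,20),(90,255,120))):
        for A,ce,m in blobs(im,lo,hi,15):
            q=P[m&(d>0)];print(n,name,A,ce,np.median(q,0).round(),q[:,2].max().round(),onplane(c,*ce,90).round(),onplane(c,*ce,14).round()) if len(q) and A<2500 else 0
E
```

```text
scene0 red 124 [344.2 215.4] [427. 173.  25.] 35.0 [481. 185.  90.] [418. 171.  14.]
scene0 red 281 [375.3 245.7] [556. 313.  89.] 97.0 [557. 313.  90.] [498. 307.  14.]
scene0 yel 87 [428.1 216.7] [315. 436.  26.] 35.0 [373. 434.  90.] [303. 435.  14.]
scene0 yel 269 [352.3 236.8] [553. 238.  90.] 96.0 [553. 238.  90.] [494. 226.  14.]
scene0 blue 766 [516.5  88.5] [-1300.   699.  -419.] -398.0 [-467.  604.   90.] [-589.  616.   14.]
scene0 blue 35 [145.3 102.8] [ 288. -723.  125.] 132.0 [ 250. -755.   90.] [ 173. -828.   14.]
scene0 blue 180 [132.3 118.5] [ 382. -720.  117.] 123.0 [ 356. -744.   90.] [ 285. -816.   14.]
scene0 blue 17 [403.8 240.3] [566. 391. 169.] 173.0 [500. 388.  90.] [437. 386.  14.]
scene0 blue 200 [398.7 255.8] [568. 392.  90.] 124.0 [564. 389.  90.] [505. 387.  14.]
scene0 blue 15 [467.5 292.7] [684. 586. 192.] 197.0 [607. 602.  90.] [552. 614.  14.]
scene0 purple 34 [253.  178.5] [ 439. -170.   72.] 76.0 [ 454. -161.   90.] [ 389. -197.   14.]
scene0 purple 37 [219.2 184.6] [ 517. -266.   73.] 80.0 [ 529. -254.   90.] [ 469. -296.   14.]
scene0 turq 17 [249
[... 2096 characters left out ...]
reen 311 [317.4 142.6] [883. 193.  60.] 319.0 [860. 167.  90.] [933. 251.  14.]
side0 green 44 [263.4 135.1] [769. 355.  40.] 345.0 [735. 302.  90.] [798. 398.  14.]
side0 green 20 [281.7 133.8] [596.   9. 308.] 326.0 [791. 275.  90.] [859. 368.  14.]
side0 green 353 [291.1 148.3] [782. 213.  57.] 314.0 [768. 189.  90.] [834. 275.  14.]
side0 green 30 [318.5 184.5] [ 632. -114.  206.] 211.0 [728.  -6.  90.] [790.  63.  14.]
side0 green 87 [298.5 191.1] [663.   8.  86.] 91.0 [660.   2.  90.] [717.  72.  14.]
side0 green 1490 [318.6 223.5] [ 616. -138.   86.] 125.0 [ 625. -138.   90.] [678. -79.  14.]
side0 green 55 [249.7 308.6] [ 336. -243.   60.] 74.0 [ 321. -270.   90.] [ 348. -222.   14.]
```

View pics/c1.png

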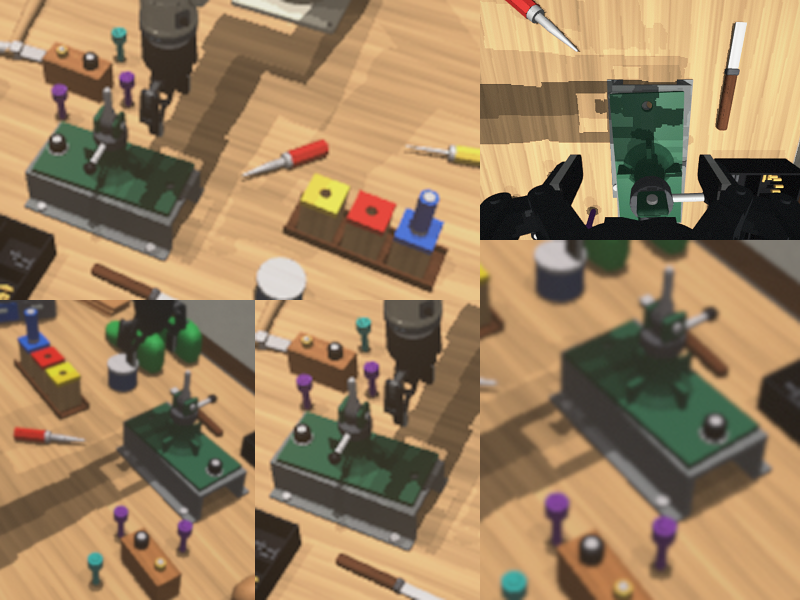

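```bash
python3 - <<'E'
from h import *
for n in("scene0","side0","wrist0"):
    im,d,c=load(n)
    hsv=cv2.cvtColor(im,cv2.COLOR_RGB2HSV)
    for A,ce,m in blobs(im,(0,170,60),(8,255,255),80):
        if n!="wrist0" and (ce[0]>360 or 210<ce[0]<230):continue
        v,u=np.nonzero(m);Q=np.array([onplane(c,a,b,20)[:2] for a,b in zip(u,v)])
        mu=Q.mean(0);w,V=np.linalg.eigh(np.cov((Q-mu).T));t=(Q-mu)@V[:,1]
        print(n,A,ce,mu.round(1),V[:,1].round(3),np.percentile(t,[1,99]).round(1))
im,d,c=load("wrist0")
print("tip",onplane(c,171,88,14).round(1))
P=cloud(d,c)
# hole: crop around, print V channel
g=cv2.cvtColor(im,cv2.COLOR_RGB2HSV)
cr=im[160:215,265:330]
cv2.imwrite("pics/w2.png",np.hstack([cv2.resize(im[120:420,180:400],(440,600)),cv2.resize(cr,(360,600))])[:,:,::-1])
# plate edges by z
m=(abs(P[...,2]-85)<4)&(d>0);gm=cv2.inRange(g,(45,60,10),(95,255,255))>0
cs,_=cv2.findContours(gm.astype(np.uint8),0,2);k=max(cs,key=cv2.contourArea)[:,0]
print(cv2.contourArea(k));Q=np.array([onplane(c,a,b,85)[:2] for a,b in k],np.float32)
print(cv2.minAreaRect(Q),Q.min(0),Q.max(0))
# dark bolt in block
for n in("scene0","side0"):
    im,d,c=load(n)
    for A,ce,m in blobs(im,(0,0,0),(180,255,70),5):
        p=onplane(c,*ce,75)
        if 330<p[0]<560 and -330<p[1]<-120:print(n,A,ce,p.round(),np.median(cloud(d,c)[m],0).round())
E
```

```text
scene0 124 [344.2 215.4] [422.5 171.9] [-0.78   0.626] [-32.7  33.7]
side0 148 [200.8 207.8] [419.6 167.8] [-0.692  0.722] [-31.1  32.1]
wrist0 803 [73.1  9.5] [437.  151.7] [-0.999  0.041] [-21.1  21.6]
tip [517.3  84.8  14. ]
23174.0
((637.9419555664062, -94.2718505859375), (109.66322326660156, 240.80508422851562), 2.284804582595825) [ 579.0472 -212.4255] [697.09827   27.738478]
scene0 25 [234.8 171.7] [ 438. -242.   75.] [ 441. -238.   79.]
scene0 26 [253.6 185.8] [ 472. -150.   75.] [ 445. -165.   43.]
side0 21 [267.9 275.1] [ 417. -201.   75.] [ 432. -177.   40.]
side0 32 [314.  285.8] [ 491. -291.   75.] [ 510. -271.   54.]
side0 47 [283.  288.3] [ 424. -255.   75.] [ 422. -258.   78.]
```

View pics/w2.png

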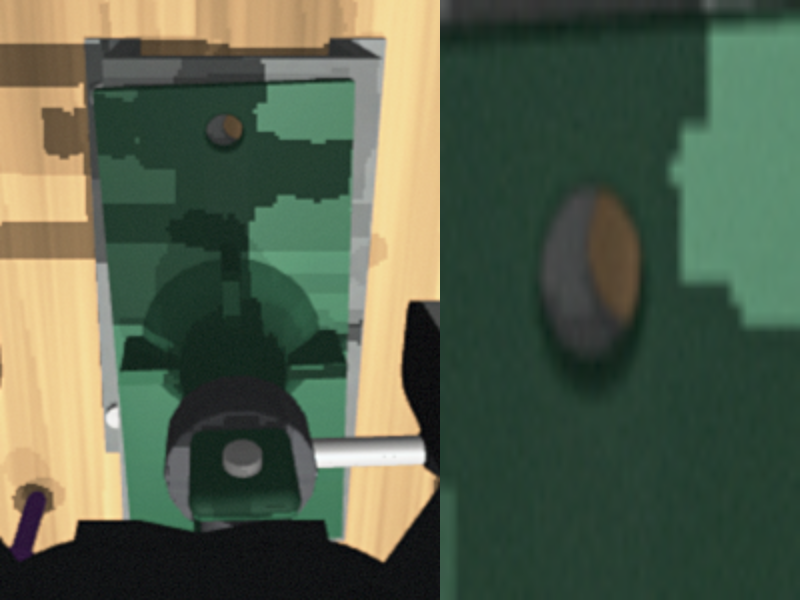

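```bash
python3 -m jog '23 -28 8 0 0 0 -1;28 -33 10 0 0 0 -1;28 -33 10 0 0 0 -1;28 -33 10 0 0 0 -1;28 -33 10 0 0 0 -1;28 -33 10 0 0 0 -1;0 0 0 0 0 -0.18 -1;0 0 0 0 0 -0.18 -1;0 0 0 0 0 -0.18 -1;0 0 0 0 0 -0.18 -1'; python3 - <<'E'
from h import *
im,d,c=load("wrist0");print("hole",onplane(c,292,184.8,85))
im,d,c=snap("wrist","w3");o=bot.get_obs();print(o["joints"].round(3),o["eef_pos"],o["tool_rot"],c["view"].tolist())
cv2.imwrite("pics/w3.png",im[:,:,::-1])
E
```

```text
clock: 1.4
eef_pos: [431.9, 163.1, 168.2]
tool_rot: [-0.0, 0.41, 0.912, -0.0]
force: [-0.1, 0.1, 0.3]
opening: 85.6
grip_force: 0.0
hole [634.19181709   5.56886731  85.        ]
[ 0.335  0.272  2.027 -0.     0.843 -0.398] [431.83152962 162.9999306  168.20382819] [-1.08713120e-04  4.06682235e-01  9.13569666e-01 -1.12865189e-04] [[0.7471757115296093, 0.6646265305946518, -0.00017586910521544217, -431.1429175312026], [0.6331182579416124, -0.7116734315194942, 0.3044375113717904, -178.64277784538092], [0.20221208559629558, -0.2275796601170403, -0.9525322938041589, 274.28804768171767], [0.0, 0.0, 0.0, 1.0]]
```

View pics/w3.png

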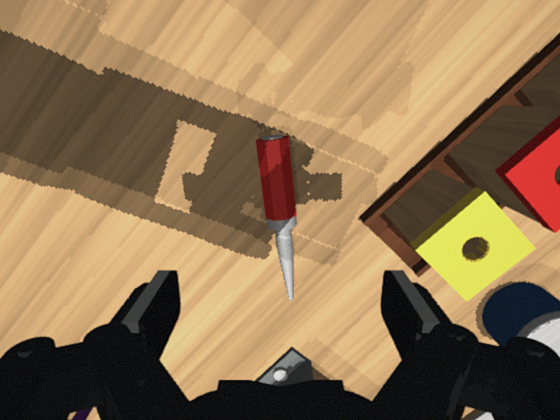

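```bash
python3 - <<'E'
from h import *
im,d,c=load("w3")
tip=onplane(c,291.5,298,14)
A,ce,m=max(blobs(im,(0,120,30),(10,255,255),300),key=lambda b:b[0]*(b[1][0]<320))
v,u=np.nonzero(m);Q=np.array([onplane(c,a,b,24)[:2] for a,b in zip(u,v)])
mu=Q.mean(0);w,V=np.linalg.eigh(np.cov((Q-mu).T));e=V[:,1]*np.sign(V[0,1]);t=(Q-mu)@e
print(tip,mu,e,np.percentile(t,[1,99]))
x=tip[:2]-mu;L=np.hypot(*x);x/=L;print(L,x,np.degrees(np.arctan2(x[1],x[0])),"handle ctr",tip[:2]-120*x)
h=tip[:2]-120*x
p=np.array([431.83,163.0]);yaw=2*np.arctan2(.91357,.40668)
from scipy.spatial.transform import Rotation as R
T=R.from_quat([.40668,.91357,0,0]).as_matrix();print(T.round(3))
print("shift tool",T.T@np.array([*(h-p),0]))
print("yaw error of tool x vs -u",np.degrees(np.arctan2(-x[1],-x[0])-np.arctan2(T[1,0],T[0,0])))
E
```

```text
[515.87717558  85.7495061   14.        ] [422.67437578 168.80755904] [ 0.74072274 -0.67181085] [-33.40412231  36.31558554]
124.84150771821551 [ 0.746569   -0.66530799] -41.70595811315418 handle ctr [426.28889536 165.58646526]
[[-0.669  0.743  0.   ]
 [ 0.743  0.669  0.   ]
 [ 0.     0.    -1.   ]]
shift tool [ 5.63013564 -2.38646511  0.        ]
yaw error of tool x vs -u 6.286968340272214
```

```bash
python3 -m jog '11 -2.4 0 0 0 -0.11 -1;0 0 50 0 0 0 -1;0 0 40 0 0 0 -1;0 0 0 0 -0.175 0 -1;0 0 0 0 -0.175 0 -1;0 0 0 0 0 0 -1' 60; python3 - <<'E'
from h import *
o=bot.get_obs();print(o["joints"].round(3),o["eef_pos"],o["tool_rot"],o["force"])
E
```

```text
clock: 2.2
eef_pos: [419.1, 166.0, 75.9]
tool_rot: [0.109, 0.36, 0.925, -0.054]
force: [-0.3, 0.8, 0.4]
opening: 85.4
grip_force: 0.0
[ 0.511  0.432  2.144 -0.461  0.557  0.076] [419.09575169 166.0191643   75.89894951] [ 0.10912519  0.3602155   0.9248828  -0.0541137 ] [-0.27859921  0.77034316  0.44297201]
```

```bash
cat >> h.py <<'E'
from scipy.spatial.transform import Rotation as R
def tool():
    o=bot.get_obs();w,x,y,z=o["tool_rot"];return o["eef_pos"],R.from_quat([x,y,z,w]).as_matrix()
def to(p,Rt=None):
    e,T=tool();print("shift",(T.T@(np.array(p)-e)).round(1),"at",e.round(1))
    if Rt is not None: print("turn",R.from_matrix(T.T@Rt).as_rotvec().round(3))
    return e,T
E
python3 - <<'E'
from h import *
u=np.array([.7466,-.6653,0]);th=.35
z=np.array([0,0,-1])*np.cos(th)+u*np.sin(th);x=-u*np.cos(th)+np.array([0,0,-1])*np.sin(th)
Rt=np.stack([x,np.cross(z,x),z],1)
to([422.2,169.2,29],Rt)
E
```

```text
shift [11.2  5.4 45.4] at [419.1 166.   75.9]
turn [-0.026 -0.107 -0.01 ]
```

```bash
python3 -m jog '5.6 2.7 20 0 0 0 -1;0 0 0 -0.026 -0.05 -0.01 -1;0 0 0 0 -0.057 0 -1;0 0 0 0 0 0 -1;0 0 0 0 0 0 -1'; python3 - <<'E'
from h import *
u=np.array([.7466,-.6653,0]);th=.35
z=np.array([0,0,-1])*np.cos(th)+u*np.sin(th);x=-u*np.cos(th)+np.array([0,0,-1])*np.sin(th)
Rt=np.stack([x,np.cross(z,x),z],1)
to([422.2,169.2,29],Rt);print(bot.get_obs()["joints"])
E
```

```text
clock: 2.82
eef_pos: [422.0, 167.5, 55.8]
tool_rot: [0.163, 0.352, 0.92, -0.061]
force: [0.0, 0.2, -0.1]
opening: 85.5
grip_force: 0.0
shift [10.1  1.3 24.9] at [422.  167.5  55.8]
turn [ 0.002 -0.001 -0.004]
[ 0.57520279  0.48761767  2.17812266 -0.7576404   0.50047612  0.41220442]
```

```bash
python3 -m jog '5 0.6 12.5 0 0 0 -1;5 0.7 12.4 0 0 0 -1;0 0 0 0 0 0 -1;0 0 0 0 0 0 1;0 0 0 0 0 0 1;0 0 0 0 0 0 1;0 0 0 0 0 0 1;0 0 0 0 0 0 1' 90; python3 - <<'E'
from h import *
to([422.2,169.2,29]);print(bot.get_obs()["force"])
E
```

```text
clock: 3.82
eef_pos: [421.9, 169.1, 28.9]
tool_rot: [0.164, 0.352, 0.92, -0.061]
force: [-0.6, 0.2, -0.3]
opening: 0.0
grip_force: 0.0
shift [-0.2  0.3 -0. ] at [421.9 169.1  28.9]
[-0.59433785  0.20937762 -0.28293617]
```

```bash
python3 - <<'E'
from h import *
im,d,c=snap("wrist","w4");cv2.imwrite("pics/w4.png",im[:,:,::-1])
E
```

```text
(no output)
```

View pics/w4.png

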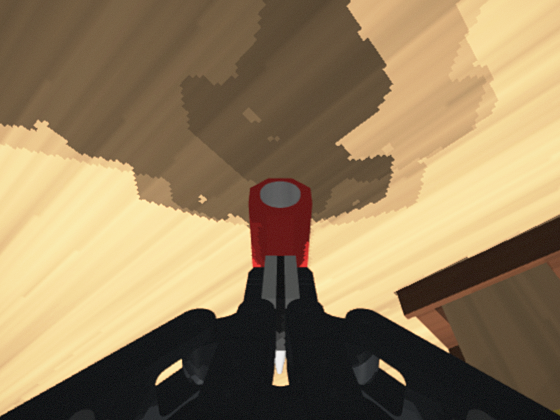

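```bash
python3 - <<'E'
from h import *
im,d,c=load("w4");P=cloud(d,c);e,T=tool()
A,ce,m=max(blobs(im,(0,120,30),(10,255,255),300),key=lambda b:b[0])
q=P[m&(d>0)];u=np.array([.7466,-.6653]);
print(A,ce,q.min(0).round(),q.max(0).round(),np.percentile((q[:,:2]-[426.3,165.6])@u,[1,99]),np.percentile((q[:,:2]-[426.3,165.6])@[.6653,.7466],[1,50,99]))
for v,uu in((195,280),(230,280),(260,280),(275,272),(300,272),(360,280),(330,280)): print(v,uu,im[v,uu],P[v,uu].round(1),(T.T@(P[v,uu]-e)).round(1))
E
```

```text
3847 [279.8 225.6] [388. 138.  -1.] [437. 202.  39.] [-38.80312498  -1.55025202] [-13.93261062  -0.09946768  13.60097539]
195 280 [94 95 94] [396.8 191.9  15.7] [36.3  0.2  0.7]
230 280 [102  22  25] [404.4 185.   27.4] [22.6  0.2 -6.7]
260 280 [20 20 23] [410.2 179.8  37.7] [ 11.7   0.2 -13.7]
275 272 [79 80 78] [405.2 180.   49.4] [ 11.4  -2.9 -26.1]
300 272 [93 93 91] [401.5 183.8  65.3] [ 11.   -2.6 -42.8]
360 280 [238 237 236] [498.4 101.   18.2] [-92.5   0.3  45.3]
330 280 [15 17 17] [412.8 177.4  68.7] [ -2.2   0.2 -41.7]
```

```bash
python3 -m jog '-10 0 -28 0 0 0 1;-10 0 -28 0 0 0 1;0 0 0 0 0 0 1'; python3 - <<'E'
from h import *
im,d,c=snap("wrist","w5");e,T=tool();P=(cloud(d,c)-e)@T
b=im.copy()
s,_,cs=snap("side","s5")
cv2.imwrite("pics/w5.png",np.hstack([cv2.resize(b[130:420,180:380],(400,580)),cv2.resize(s[130:275,150:250],(400,580))])[:,:,::-1])
print("proj tool tip z25",[np.round(proj(c,e+T@np.array([11,0,k]))) for k in(-25,0,12,25)])
for v in range(240,340,10): print(v,im[v,272],P[v,272].round(1))
E
```

```text
clock: 4.25
eef_pos: [422.5, 170.0, 89.9]
tool_rot: [0.165, 0.352, 0.919, -0.06]
force: [-0.7, 0.2, 0.4]
opening: -0.0
grip_force: 0.0
proj tool tip z25 [array([278., 273.]), array([278., 246.]), array([278., 236.]), array([278., 227.])]
240 [221 222 221] [-16.9  -4.5  72.4]
250 [191 191 188] [-30.   -4.8  84.4]
260 [65 66 64] [ 10.8  -2.6 -13.6]
270 [66 66 65] [ 11.2  -2.4 -23.2]
280 [67 65 64] [ 11.3  -2.2 -31.3]
290 [66 69 64] [ 11.   -2.1 -37.9]
300 [76 77 74] [ 10.6  -1.9 -43.7]
310 [17 21 19] [ 13.   -1.7 -53.1]
320 [ 8 15 14] [ 12.3  -1.7 -57.3]
330 [ 9 15 13] [  9.8  -1.6 -58.7]
```

View pics/w5.png

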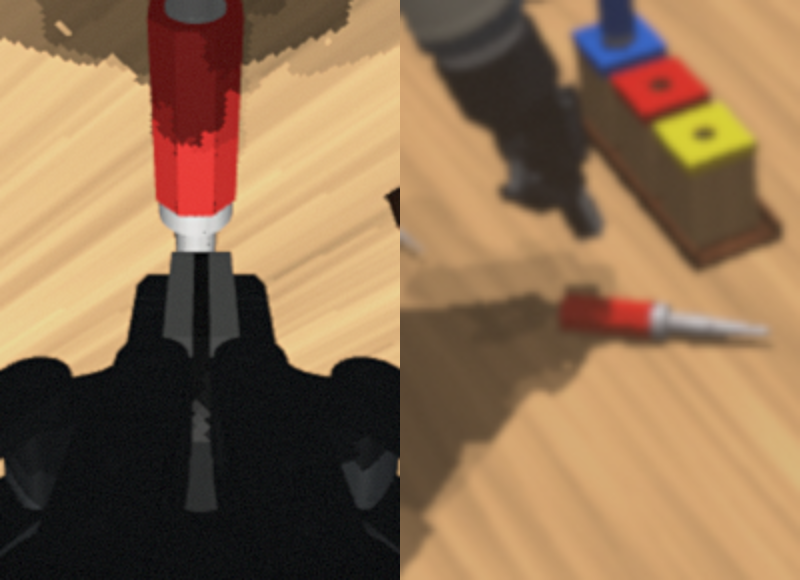

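```bash
python3 - <<'E'
from h import *
im,d,c=load("s5");P=cloud(d,c);e,T=tool()
for v,u in((184,195),(186,196),(187,197),(188,198),(189,198)): print(v,u,P[v,u].round(),((P[v,u]-e)@T).round(),im[v,u])
to([430.9,161.5,-2])
E
```

```text
184 195 [410. 164. 120.] [ -6. -12. -32.] [55 47 42]
186 196 [411. 163. 112.] [ -5. -11. -24.] [56 48 42]
187 197 [413. 161. 109.] [ -7. -12. -20.] [62 54 48]
188 198 [416. 160. 105.] [ -7. -10. -15.] [96 81 67]
189 198 [419. 169.  94.] [-1. -2. -6.] [145 116  85]
shift [19.5  0.3 88.9] at [421.4 169.3  88.2]
```

```bash
python3 -m jog '0 0 0 0 0 0 -1;0 0 0 0 0 0 -1;0 0 0 0 0 0 -1;5 0 22 0 0 0 -1;5 0 22 0 0 0 -1;5 0 22 0 0 0 -1;4.5 0.3 22.5 0 0 0 -1;0 0 0 0 0 0 -1;0 0 0 0 0 0 -1'; python3 -m jog '0 0 0 0 0 0 1;0 0 0 0 0 0 1;0 0 0 0 0 0 1;0 0 0 0 0 0 1;0 0 0 0 0 0 1' 90
```

```text
clock: 5.48
eef_pos: [430.8, 161.6, -1.2]
tool_rot: [0.164, 0.352, 0.92, -0.061]
force: [-0.2, -0.3, 0.2]
opening: 85.5
grip_force: 0.0
clock: 6.1
eef_pos: [430.9, 161.7, -0.8]
tool_rot: [0.164, 0.352, 0.92, -0.061]
force: [-4.2, 1.4, 10.3]
opening: 26.4
grip_force: 88.3
```

```bash
cat >> h.py <<'E'
import os
if os.path.exists("grip.npz"):
    g=np.load("grip.npz");hd,dd=g["h"],g["d"]   # handle centre and axis in the tool frame
def pose_for(tip,axis,ydir):
    "tool pose that puts the drift tip at tip with axis, tool y near ydir"
    a=np.array(axis)/np.linalg.norm(axis);y=np.array(ydir,float);y-=a*(a@y);y/=np.linalg.norm(y)
    yt=np.array([0,1.,0]);yt-=dd*(dd@yt);yt/=np.linalg.norm(yt)
    W=np.stack([a,y,np.cross(a,y)],1);Q=np.stack([dd,yt,np.cross(dd,yt)],1);Rt=W@Q.T
    return np.array(tip)-Rt@(hd+120*dd),Rt
E
python3 - <<'E'
from h import *
e,T=tool();h=np.array([426.3,165.6,14]);u=np.array([.7466,-.6653,0])
np.savez("grip.npz",h=T.T@(h-e),d=T.T@u);print(T.T@(h-e),T.T@u)
E
python3 -m jog '-12 0 -33 0 0 0 1;-15 0 -40 0 0 0 1;-15 0 -40 0 0 0 1;0 0 -30 0 0 0 1;0 0 0 0 0.18 0 1;0 0 0 0 0.18 0 1;0 0 0 0 0 0 1'; python3 - <<'E'
from h import *
o=bot.get_obs();print(o["joints"],o["force"])
p,Rt=pose_for([638,5.5,140],[.3,0,-1],[0,1,0]);print(p,Rt[:,2]);to(p,Rt)
E
```

```text
[  0.55647674  -0.1272779  -15.98619542] [-0.93881325  0.00241968  0.34446984]
clock: 6.98
eef_pos: [422.9, 164.4, 146.2]
tool_rot: [0.026, 0.36, 0.932, -0.015]
force: [0.3, -0.3, -2.2]
opening: 26.0
grip_force: 89.4
[ 0.38272221  0.2939169   2.06941134 -0.08206792  0.76233598 -0.39125205] [ 0.33100539 -0.26093591 -2.22897316]
[591.05804476   5.6126991  244.91057728] [-0.80023996 -0.00083351 -0.59970906]
shift [-236.6   -5.2  -85. ] at [422.9 164.4 146.2]
turn [ 0.317  0.936 -0.698]
```

```bash
python3 -m jog '-50 0 -22 0 0 0 1;-50 0 -22 0 0 0 1;-50 0 -22 0 0 0 1;-50 -3 -22 0 0 0 1;-36 -2 0 0 0 0 1;0 0 0 0.045 0.134 -0.1 1;0 0 0 0.045 0.134 -0.1 1;0 0 0 0.045 0.134 -0.1 1;0 0 0 0.045 0.134 -0.1 1;0 0 0 0.045 0.134 -0.1 1'; python3 - <<'E'
from h import *
o=bot.get_obs();print(o["joints"],o["force"])
p,Rt=pose_for([638,5.5,140],[.3,0,-1],[0,1,0]);to(p,Rt)
E
```

```text
clock: 8.22
eef_pos: [589.5, 7.8, 246.5]
tool_rot: [-0.325, 0.107, 0.94, -0.009]
force: [-0.2, -0.5, -2.3]
opening: 25.8
grip_force: 89.4
[-0.02631083  0.69167433  1.27432159  0.03854064  1.83660146 -1.37214033] [-0.19921244 -0.48234952 -2.34191247]
shift [-2.6 -1.7  0.2] at [589.5   7.8 246.5]
turn [ 0.082  0.261 -0.199]
```

```bash
python3 -m jog '-2 -1.7 0 0.041 0.13 -0.1 1;0 0 0 0.041 0.13 -0.1 1;0 0 0 0 0 0 1;0 0 0 0 0 0 1'; python3 - <<'E'
from h import *
im,d,c=load("wrist0");hsv=cv2.cvtColor(im,cv2.COLOR_RGB2HSV)
r=(slice(165,205),slice(275,310))
notg=np.zeros(d.shape,np.uint8);notg[r]=(((hsv[r][...,0]<45)|(hsv[r][...,0]>95)|(hsv[r][...,1]<60)))
wood=np.zeros(d.shape,np.uint8);wood[r]=(hsv[r][...,0]<25)&(hsv[r][...,1]>70)
for m,z in((notg,85),(wood,75)):
    cs,_=cv2.findContours(m,0,2);k=max(cs,key=cv2.contourArea);Q=np.array([onplane(c,a,b,z)[:2] for a,b in k[:,0]],np.float32)
    print(cv2.contourArea(k),cv2.boundingRect(k),Q.min(0),Q.max(0),cv2.minEnclosingCircle(Q))
# pedestal edges at z=75 : grey strips beside plate, along rows
for v in(200,215,230,245): print(v,[ (u,tuple(hsv[v,u])) for u in range(222,236,2)],[ (u,tuple(hsv[v,u])) for u in range(354,374,2)])
p,Rt=pose_for([638,5.5,140],[.3,0,-1],[0,1,0]);e,T=to(p,Rt);print(bot.get_obs()["joints"])
tip=e+T@(hd+120*dd);sh=e+T@(hd+40*dd);print(tip,sh)
out=[]
for n in("scene","side"):
    im,d,c=snap(n,n+"6");a=np.array(proj(c,tip));print(n,a,proj(c,sh));x,y=(a-[32,45]).astype(int)
    out.append(cv2.resize(im[y:y+75,x:x+50],(400,600),interpolation=cv2.INTER_CUBIC));print(x,y)
cv2.imwrite("pics/c6.png",np.hstack(out)[:,:,::-1])
E
```

```text
clock: 8.72
eef_pos: [590.9, 6.3, 245.8]
tool_rot: [-0.444, 0.001, 0.896, 0.0]
force: [-0.1, 0.4, -0.5]
opening: 25.8
grip_force: 89.5
201.0 (283, 177, 18, 16) [626.5206     -0.7886739] [641.0408    12.364556] ((633.801513671875, 6.090406894683838), 7.675329208374023)
62.5 (292, 178, 9, 11) [6.3448413e+02 1.2953863e-01] [641.6198     9.174509] ((638.0462646484375, 4.6520867347717285), 5.26784610748291)
200 [(222, (np.uint8(17), np.uint8(109), np.uint8(115))), (224, (np.uint8(17), np.uint8(101), np.uint8(109))), (226, (np.uint8(80), np.uint8(11), np.uint8(69))), (228, (np.uint8(65), np.uint8(21), np.uint8(74))), (230, (np.uint8(72), np.uint8(91), np.uint8(92))), (232, (np.uint8(71), np.uint8(93), np.uint8(90))), (234, (np.uint8(73), np.uint8(92), np.uint8(91)))] [(354, (np.uint8(72), np.uint8(92), np.uint8(61))), (356, (np.uint8(70), np.uint8(37), np.uint8(144))), (358, (np.uint8(50), np.uint8(5), np.uint8(149))), (360, (np.uint8(45), np.uint8(4), np.uint8(145))), (362, (np.uint8(50), np.uint8(5), np.uint8(146))), (364, (np.uint8(60), np.uint8(6), np.uint8(173))), (366, (np.uint8(72),
[... 2581 characters left out ...]
64, (np.uint8(18), np.uint8(36), np.uint8(165))), (366, (np.uint8(17), np.uint8(108), np.uint8(227))), (368, (np.uint8(17), np.uint8(106), np.uint8(226))), (370, (np.uint8(18), np.uint8(106), np.uint8(228))), (372, (np.uint8(17), np.uint8(107), np.uint8(227)))]
shift [-0.8 -0.7  0.4] at [590.9   6.3 245.8]
turn [0.003 0.008 0.001]
[-0.00728885  0.83466626  1.1339393  -0.00477578  2.09311873 -1.57631456]
[638.62374902   6.38850815 141.28277066] [615.05903823   6.24525313 217.73479512]
scene [274.01246066 221.90986961] (np.float64(277.08488286965166), np.float64(200.29398922293726))
242 176
side [292.36005702 179.17908248] (np.float64(286.4025514062487), np.float64(160.15729410566988))
260 134
```

View pics/c6.png

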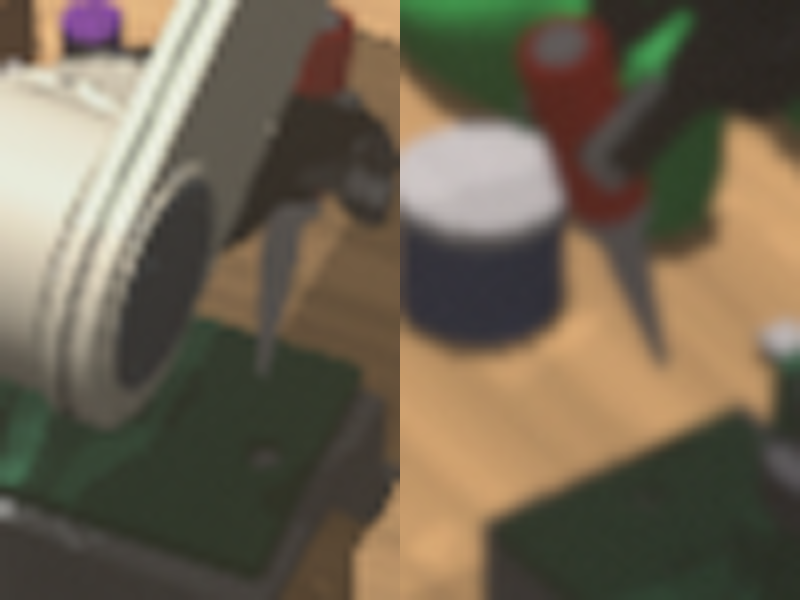

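```bash
python3 - <<'E'
from h import *
_,_,c=load("scene6");_,_,s=load("side6")
P=[np.diag([1,1,1.])@np.array([[k["fx"],0,k["cx"]],[0,k["fy"],k["cy"]],[0,0,1]])@k["view"][:3] for k in(c,s)]
X=cv2.triangulatePoints(P[0],P[1],np.array([[274.9],[222.5]]),np.array([[293.],[179.2]]));print((X[:3]/X[3]).ravel())
print("hole scene",onplane(c,275.1,233.1,85))
for z in(95,60,):
    p,Rt=pose_for([638-.3*(z-75),5.6,z],[.3,0,-1],[0,1,0]);to(p,Rt)
E
```

```text
[640.15212488   8.29248443 140.04788035]
hole scene [637.42618003   9.19295674  85.        ]
shift [-34.   -0.4  33.5] at [591.1   6.  247.3]
turn [0.004 0.009 0.003]
shift [-68.2  -0.4  46.4] at [591.1   6.  247.3]
turn [0.004 0.009 0.003]
```

```bash
python3 -m jog '-12 0 12 0 0 0 1;-12 0.3 12 0 0 0 1;-10 0 9 0 0 0 1;0 0 0 0 0 0 1;-6 0 2 0 0 0 1;-6 0 2 0 0 0 1;0 0 0 0 0 0 1'; python3 - <<'E'
from h import *
e,T=tool();print(bot.get_obs()["force"],"tip",e+T@(hd+120*dd),T@dd,T.round(2).tolist())
E
```

```text
clock: 9.7
eef_pos: [589.6, 6.6, 186.7]
tool_rot: [-0.445, -0.001, 0.896, 0.002]
force: [-0.4, 0.4, -1.0]
opening: 26.1
grip_force: 89.5
[-0.38381268  0.3661128  -0.96717836] tip [637.06990719   7.25478218  82.0510156 ] [ 0.29255677  0.00668745 -0.95624341] [[-0.6, 0.0, -0.8], [-0.0, 1.0, 0.0], [0.8, 0.0, -0.6]]
```

```bash
python3 -m jog '-5 0 1.8 0 0 0 1;-5 0 1.8 0 0 0 1;-5 0 1.8 0 0 0 1;0 0 0 0 0 0 1'; python3 - <<'E'
from h import *
e,T=tool();print(bot.get_obs()["force"],"tip",e+T@(hd+120*dd),T@dd)
E
```

```text
clock: 10.2
eef_pos: [594.1, 6.7, 171.3]
tool_rot: [-0.445, -0.001, 0.895, 0.002]
force: [-0.1, -0.4, -1.2]
opening: 26.1
grip_force: 89.5
[-0.08576442 -0.39266437 -1.21308844] tip [641.56962097   7.34712019  66.65926708] [ 0.29209486  0.00673131 -0.9563843 ]
```

```bash
cat >> h.py <<'E'
def drive(depth,x75,lean,y=6.5):
    z=85-depth
    p,Rt=pose_for([x75+lean*(75-z),y,z],[lean,0,-1],[0,1,0]);to(p,Rt)
E
python3 - <<'E'
from h import *
print(bot.get_obs()["joints"]);drive(30,638,.1)
E
```

```text
[-0.00760654  0.91899391  1.1452653  -0.00233517  2.00006457 -1.57950654]
shift [-15.5  -0.1 -13.1] at [594.1   6.7 171.3]
turn [0.005 0.197 0.006]
```

```bash
python3 -m jog '-4 0 -3.2 0.001 0.05 0.001 1;-4 0 -3.2 0.001 0.05 0.001 1;-4 0 -3.2 0.001 0.05 0.001 1;-4 0 -3.2 0.001 0.05 0.001 1;0 0 0 0 0 0 1'; python3 - <<'E'
from h import *
e,T=tool();o=bot.get_obs();print(o["joints"],o["force"],"tip",e+T@(hd+120*dd),T@dd);drive(30,638,.1);drive(45,639,0)
E
```

```text
clock: 10.82
eef_pos: [613.9, 6.2, 164.8]
tool_rot: [-0.532, 0.001, 0.847, -0.001]
force: [1.0, -3.4, -0.8]
opening: 25.8
grip_force: 89.8
[-0.00616533  1.06340485  0.97674009 -0.00797882  2.2232804  -1.57662302] [ 1.00608269 -3.40705044 -0.78120374] tip [639.7620648    6.1283095   52.76538391] [ 9.71190554e-02  5.59104779e-04 -9.95290524e-01]
shift [ 2.   0.4 -0.9] at [613.9   6.2 164.8]
turn [ 0.    -0.002  0.001]
shift [-14.2   0.5  -4.5] at [613.9   6.2 164.8]
turn [0.    0.097 0.   ]
```

```bash
python3 -m jog '-3.5 -0.3 -1.1 0 0.025 0 1;-3.5 -0.2 -1.1 0 0.024 0 1;-3.6 0 -1.1 0 0.024 0 1;-3.6 0 -1.2 0 0.024 0 1;0 0 0 0 0 0 1'; python3 - <<'E'
from h import *
e,T=tool();o=bot.get_obs();print(o["joints"],o["force"],"tip",e+T@(hd+120*dd),T@dd);drive(60,640.3,0);drive(79,641.3,0)
E
```

```text
clock: 11.45
eef_pos: [623.8, 5.8, 154.8]
tool_rot: [-0.572, 0.0, 0.82, -0.001]
force: [2.2, -3.7, 3.6]
opening: 25.7
grip_force: 90.1
[-0.00658228  1.14156064  0.8933729  -0.00898989  2.32530271 -1.5778916 ] [ 2.18334954 -3.65372091  3.63371076] tip [638.62873318   5.79436646  40.87809526] [ 4.56617180e-04  1.04070659e-03 -1.00001718e+00]
shift [-15.5   0.8   3.9] at [623.8   5.8 154.8]
turn [0.    0.    0.001]
shift [-33.7   0.9   9.5] at [623.8   5.8 154.8]
turn [0.    0.    0.001]
```

```bash
python3 -m jog '-5 -0.3 1.3 0 0 0 1;-5 -0.2 1.3 0 0 0 1;-5.5 0 1.3 0 0 0 1;0 0 0 0 0 0 1' 110; python3 - <<'E'
from h import *
e,T=tool();o=bot.get_obs();print(o["joints"],o["force"],"tip",e+T@(hd+120*dd),T@dd);drive(79,641.3,0,5.3)
E
```

```text
clock: 11.95
eef_pos: [625.5, 5.2, 139.0]
tool_rot: [-0.572, 0.0, 0.82, -0.001]
force: [2.6, -4.8, 2.4]
opening: 25.6
grip_force: 110.8
[-0.00720137  1.16284847  0.88351395 -0.00964895  2.31251542 -1.57848314] [ 2.61447592 -4.79538793  2.35994176] tip [640.5031597    5.22444858  25.01724518] [ 0.00181057  0.00105278 -1.00001563]
shift [-18.2   0.2   5.6] at [625.5   5.2 139. ]
turn [0.    0.002 0.001]
```

```bash
python3 -m jog '-5 -0.4 1.6 0 0 0 1;-5 -0.3 1.6 0 0 0 1;-5 0 1.5 0 0 0 1;-3.2 0 1.1 0 0 0 1;0 0 0 0 0 0 1'; python3 - <<'E'
from h import *
e,T=tool();o=bot.get_obs();print(o["joints"],o["force"],"tip",e+T@(hd+120*dd),T@dd)
E
```

```text
clock: 12.58
eef_pos: [626.4, 4.8, 121.6]
tool_rot: [-0.573, 0.0, 0.82, -0.0]
force: [2.2, -4.5, 10.3]
opening: 25.4
grip_force: 111.1
[-0.00772685  1.1867573   0.87342543 -0.00991773  2.30053935 -1.57946158] [ 2.16710441 -4.45390392 10.34928968] tip [641.23512644   4.88936041   7.65952095] [-3.58914144e-05  1.80113434e-03 -1.00001620e+00]
```

```bash
python3 -m jog '-1.6 0 1.1 0 0 0 1;-1.6 0 1.1 0 0 0 1;0 0 0 0 0 0 1;0 0 0 0 0 0 1'; python3 - <<'E'
from h import *
e,T=tool();o=bot.get_obs();print(o["force"],"tip",e+T@(hd+120*dd),T@dd)
E
```

```text
clock: 13.08
eef_pos: [626.3, 4.8, 121.5]
tool_rot: [-0.573, 0.0, 0.82, -0.0]
force: [5.7, -4.3, 24.1]
opening: 25.4
grip_force: 112.0
[ 5.69132697 -4.33620544 24.1387212 ] tip [641.1358211    4.91481712   7.57285183] [ 1.15964642e-06  1.89126025e-03 -1.00001604e+00]
```

```bash
python3 -m jog '-1.5 0 0.5 0 0 0 1;0 0 0 0 0 0 1;0 0 0 0 0 0 1'; python3 - <<'E'
from h import *
e,T=tool();o=bot.get_obs();print(o["force"],"tip",e+T@(hd+120*dd))
out=[]
for n,(w,h) in(("scene",(50,75)),("side",(50,75))):
    im,d,c=snap(n,n+"7");a=np.array(proj(c,[641,5,90]));x,y=(a-[25,40]).astype(int);print(n,a,x,y)
    out.append(cv2.resize(im[y:y+75,x:x+50],(400,600),interpolation=cv2.INTER_CUBIC))
cv2.imwrite("pics/c7.png",np.hstack(out)[:,:,::-1])
E
```

```text
clock: 13.45
eef_pos: [626.4, 4.8, 121.5]
tool_rot: [-0.573, 0.0, 0.819, -0.0]
force: [5.5, -4.5, 29.9]
opening: 25.7
grip_force: 112.1
[ 5.47501019 -4.49601083 29.87826682] tip [641.02891866   4.87374089   7.50394127]
scene [273.41866751 232.50670718] 248 192
side [292.63956916 192.91716283] 267 152
```

View pics/c7.png

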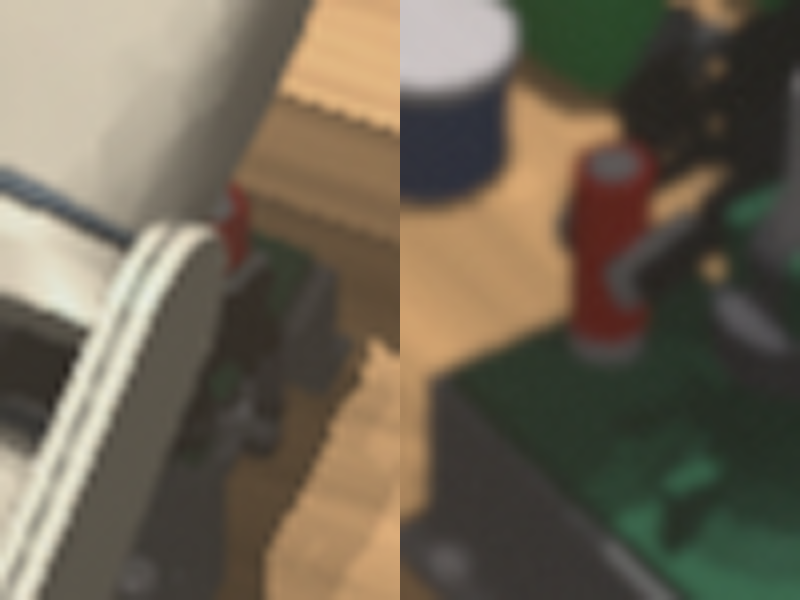

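```bash
python3 -m jog '8 -0.3 -3 0 0 0 1;19 0 -7 0 0 0 1;28 0 -10.3 0 0 0 1;28 0 -10.3 0 0 0 1;25 0 -9 0 0 0 1;0 0 0 0 0 0 1'; python3 - <<'E'
from h import *
np.savez("grip.npz",h=hd+2.5*dd,d=dd);hd=hd+2.5*dd
e,T=tool();o=bot.get_obs();print(o["joints"],o["force"],"tip",e+T@(hd+120*dd),T@dd)
im,d,c=load("w3")
for A,ce,m in blobs(im,(22,150,80),(34,255,255),500):
    k=max(cv2.findContours(m.astype(np.uint8),0,2)[0],key=cv2.contourArea);ctr=cv2.minAreaRect(k)
    Q=np.array([onplane(c,a,b,90)[:2] for a,b in k[:,0]],np.float32);print(A,ce,onplane(c,*ce,90),cv2.minAreaRect(Q))
print("yellow hole",onplane(c,476,249,90))
im,d,c=snap("wrist","w8");cv2.imwrite("pics/w8.png",im[:,:,::-1])
for n in("scene","side"):
  im,d,c=snap(n)
  for lo,hi in(((0,170,90),(8,255,255)),((24,150,120),(33,255,255)),((104,150,60),(125,255,255))):
    for A,ce,m in blobs(im,lo,hi,60):
        p=onplane(c,*ce,90)
        if 500<p[0]<620 and 200<p[1]<420: 
            k=max(cv2.findContours(m.astype(np.uint8),0,2)[0],key=cv2.contourArea)
            Q=np.array([onplane(c,a,b,90)[:2] for a,b in k[:,0]],np.float32);print(n,A,p.round(1),cv2.minAreaRect(Q))
E
```

```text
clock: 14.3
eef_pos: [625.9, 4.8, 232.2]
tool_rot: [-0.57, 0.0, 0.821, -0.0]
force: [-0.4, -1.0, -1.0]
opening: 25.7
grip_force: 110.1
[-0.00763833  1.0560818   0.89147019 -0.0111188   2.40761066 -1.58127676] [-0.39922103 -0.98687848 -1.03022714] tip [641.3549631    4.95084382 115.76596449] [ 0.00551658  0.00190032 -1.0000008 ]
6675 [472.5 243.7] [547.37468398 237.29364185  90.        ] ((548.0537109375, 236.02525329589844), (61.02294921875, 66.55725860595703), 87.69402313232422)
yellow hole [552.45122379 236.34818523  90.        ]
scene 283 [556.2 313.2  90. ] ((555.3580322265625, 312.8258056640625), (59.75382614135742, 59.83458709716797), 87.00492095947266)
scene 273 [553.3 237.6  90. ] ((552.4186401367188, 237.68016052246094), (60.08993911743164, 60.49446105957031), 87.5481185913086)
scene 148 [564.8 389.5  90. ] ((558.011474609375, 388.23095703125), (55.193660736083984, 54.35332107543945), 87.92985534667969)
side 220 [551.6 309.3  90. ] ((551.2576904296875, 309.9700622558594), (63.96221160888672, 61.19943618774414), 89.3095932006836)
side 263 [549.5 236.6  90. ] ((549.6826782226562, 236.65420532226562), (68.98638153076172, 62.582515716552734), 89.30957794189453)
side 88 [550.3 379.   90. ] ((553.9057006835938, 385.76397705078125), (50.51029968261719, 53.127052307128906), 88.07867431640625)
```

```bash
python3 - <<'E'
from h import *
p,Rt=pose_for([553,311.3,114],[0,0,-1],[-.2,.98,0]);to(p,Rt);print(p)
E
```

```text
shift [ 32.  303.7  80.1] at [624.6   4.8 228.1]
turn [ 0.19  -0.001 -0.068]
[538.46028986 308.44773452 230.47486923]
```

```bash
python3 -m jog '4 38 10 0 0 0 1;4 38 10 0 0 0 1;4 38 10 0 0 0 1;4 38 10 0 0 0 1;4 38 10 0 0 0 1;4 38 10 0 0 0 1;4 38 10 0 0 0 1;4 38 10 0 0 0 1;0 0 0 0.1 0 -0.035 1;0 0 0 0.09 0 -0.033 1'; python3 -m jog '0 0 0 0 0 0 1;0 0 0 0 0 0 1'; python3 - <<'E'
from h import *
o=bot.get_obs();print(o["joints"],o["force"])
p,Rt=pose_for([553,311.3,98],[0,0,-1],[-.2,.98,0]);e,T=to(p,Rt);print("tip",e+T@(hd+120*dd),T@dd)
E
```

```text
clock: 15.7
eef_pos: [538.3, 308.9, 229.6]
tool_rot: [-0.57, -0.083, 0.815, -0.06]
force: [0.6, 0.2, -1.1]
opening: 25.2
grip_force: 110.2
clock: 15.95
eef_pos: [538.7, 308.4, 230.3]
tool_rot: [-0.57, -0.081, 0.815, -0.058]
force: [0.9, -0.1, -1.5]
opening: 25.5
grip_force: 110.2
[ 0.40612497  1.03544598  0.94539361  0.27402493  2.35557274 -1.3003622 ] [ 0.87175381 -0.07858862 -1.53833196]
shift [-14.8   0.1   5.7] at [538.7 308.4 230.3]
turn [ 0.001 -0.002 -0.001]
tip [553.08045467 311.13367201 113.83561572] [-1.46783858e-03 -7.60326257e-04 -1.00001646e+00]
```

```bash
python3 -m jog '-11 0 4 0 0 0 1;-11 0 4 0 0 0 1;-10 0 3.6 0 0 0 1;-9.4 0 3.4 0 0 0 1;0 0 0 0 0 0 1' 70; python3 - <<'E'
from h import *
o=bot.get_obs();print(o["force"]);p,Rt=pose_for([553,311.3,35],[0,0,-1],[-.2,.98,0]);e,T=to(p,Rt);print("tip",e+T@(hd+120*dd),T@dd)
out=[]
for n in("scene","side"):
    im,d,c=snap(n,n+"9");a=np.array(proj(c,[553,311,110]));x,y=(a-[25,40]).astype(int);print(n,a,x,y)
    out.append(cv2.resize(im[y:y+75,x:x+50],(400,600),interpolation=cv2.INTER_CUBIC))
cv2.imwrite("pics/c9.png",np.hstack(out)[:,:,::-1])
E
```

```text
clock: 16.58
eef_pos: [538.7, 308.5, 186.0]
tool_rot: [-0.57, -0.082, 0.815, -0.059]
force: [-0.1, 0.0, -1.1]
opening: 25.6
grip_force: 110.2
[-0.14553713  0.00894915 -1.12744554]
shift [-32.4   0.1  12.1] at [538.7 308.5 186. ]
turn [-0.001 -0.002 -0.   ]
tip [553.06575101 311.29869     69.53602115] [-1.73581296e-03 -6.96328022e-04 -1.00001608e+00]
scene [375.88563392 240.69996733] 350 200
side [214.15199762 146.15115873] 189 106
```

View pics/c9.png

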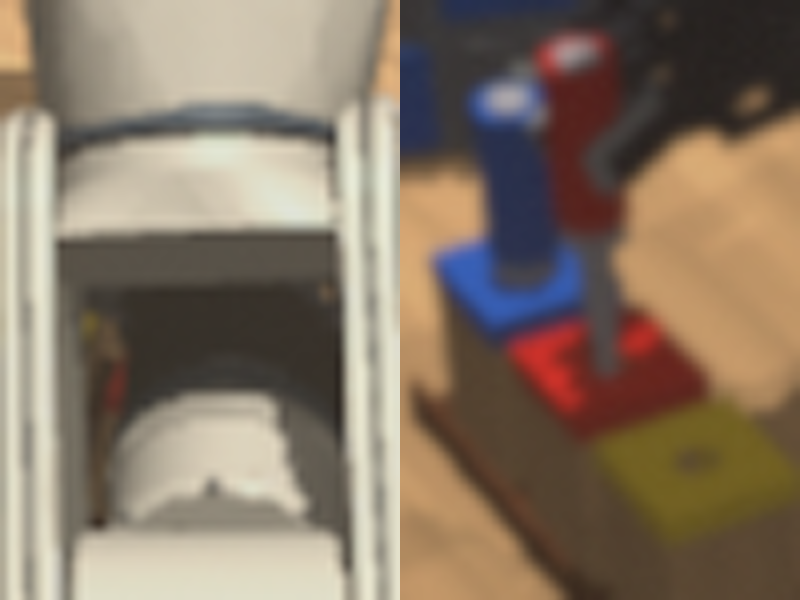

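```bash
python3 -m jog '-11 0 4 0 0 0 1;-11 0 4 0 0 0 1;-10.4 0 4 0 0 0 1;0 0 0 0 0 0 1'; python3 - <<'E'
from h import *
o=bot.get_obs();print(o["force"]);p,Rt=pose_for([553,311.3,11],[0,0,-1],[-.2,.98,0]);e,T=to(p,Rt);print("tip",e+T@(hd+120*dd),T@dd)
E
```

```text
clock: 17.18
eef_pos: [538.7, 308.5, 151.1]
tool_rot: [-0.57, -0.082, 0.815, -0.059]
force: [1.6, 0.1, -2.5]
opening: 25.5
grip_force: 110.4
[ 1.58834188  0.11252875 -2.50472093]
shift [-22.1   0.1   8.3] at [538.7 308.5 151.1]
turn [-0.    -0.001 -0.   ]
tip [553.11413657 311.27790639  34.57623698] [-1.04772447e-03 -4.80491855e-04 -1.00001716e+00]
```

```bash
python3 -m jog '-7.2 0 2.2 0 0 0 1;-7 0 2.7 0 0 0 1;-6.5 0 2.5 0 0 0 1;0 0 0 0 0 0 1'; python3 - <<'E'
from h import *
o=bot.get_obs();print(o["force"]);p,Rt=pose_for([553,311.3,10],[0,0,-1],[-.2,.98,0]);e,T=to(p,Rt);print("tip",e+T@(hd+120*dd),T@dd)
E
```

```text
clock: 17.68
eef_pos: [539.0, 308.5, 129.9]
tool_rot: [-0.57, -0.082, 0.816, -0.059]
force: [1.1, 0.3, -2.3]
opening: 25.7
grip_force: 110.4
[ 1.06354803  0.30602578 -2.34530039]
shift [-3.   0.   1.7] at [539.  308.5 129.9]
turn [-0.    -0.001  0.   ]
tip [553.43253465 311.35396647  13.39002638] [-6.87569350e-04 -1.75775067e-04 -1.00001757e+00]
```

Down the last few mm onto the cap, then open.

```bash
python3 -m jog '-2 0 0.8 0 0 0 1;-1.5 0 0.6 0 0 0 1;-1.5 0 0.4 0 0 0 1;0 0 0 0 0 0 1'; python3 - <<'E'
from h import *
o=bot.get_obs();e,T=tool();print(o["force"],"tip",e+T@(hd+120*dd))
E
```

```text
clock: 18.18
eef_pos: [539.3, 308.6, 126.7]
tool_rot: [-0.57, -0.082, 0.815, -0.059]
force: [-1.2, -0.2, 4.2]
opening: 25.3
grip_force: 110.5
[-1.21304953 -0.20802262  4.23929426] tip [553.63615204 311.4647744   10.25232268]
```

```bash
python3 -m jog '0 0 0 0 0 0 0;0 0 0 0 0 0 0;0 0 -15 0 0 0 0;0 0 -30 0 0 0 0;0 0 -30 0 0 0 0;20 0 -20 0 0 0 0;40 0 0 0 0 0 0;40 0 0 0 -0.18 0 0;0 0 0 0 -0.18 0 0;0 0 0 0 -0.18 0 0'; python3 - <<'E'
from h import *
o=bot.get_obs();print(o["force"],o["joints"])
for n in("side","scene"):
  im,d,c=snap(n,n+"10");P=cloud(d,c)
  for A,ce,m in blobs(im,(0,150,70),(8,255,255),20):
    q=P[m&(d>0)]
    if abs(np.median(q[:,0])-553)<50 and abs(np.median(q[:,1])-311)<50: print(n,A,ce,np.median(q,0).round(),np.percentile(q[:,2],[1,99]).round(1))
  a=np.array(proj(c,[553,311,110]));x,y=(a-[25,40]).astype(int)
  cv2.imwrite(f"pics/{n}10.png",cv2.resize(im[y:y+75,x:x+50],(400,600))[:,:,::-1])
np.set_printoptions(suppress=True);Rt=np.array([[0,1,0],[1,0,0],[0,0,-1]]).astype(float)
to([430,-248,180],Rt)
E
```

```text
clock: 19.42
eef_pos: [593.6, 319.9, 253.0]
tool_rot: [-0.327, -0.095, 0.94, -0.034]
force: [0.1, -0.4, -0.7]
opening: 42.4
grip_force: 0.0
[ 0.14028432 -0.42066013 -0.73422242] [ 0.41700975  0.81951611  1.02134812  0.14222478  1.95683097 -1.3463528 ]
side 296 [214.1 148.1] [545. 300.  93.] [ 82.7 171. ]
scene 294 [375.7 246.3] [567. 318.  91.] [ 57.5 147.5]
shift [ 166.2 -523.9  230.5] at [592.4 320.3 256.7]
turn [-0.593 -0.482  1.698]
```

```bash
python3 - <<'E'
from h import *
Rt=np.diag([-1.,1,-1]);e,T=tool();print("turn",R.from_matrix(T.T@Rt).as_rotvec().round(3))
print("shift after turn",Rt.T@(np.array([440,-245,230])-e))
E
```

```text
turn [-0.069 -0.669  0.195]
shift after turn [ 152.44452672 -565.29513432   26.72078565]
```

```bash
python3 -m jog '0 0 0 -0.017 -0.167 0.049 -1;0 0 0 -0.017 -0.167 0.049 -1;0 0 0 -0.017 -0.167 0.049 -1;0 0 0 -0.017 -0.167 0.049 -1;14 -52 0 0 0 0 -1;14 -52 0 0 0 0 -1;14 -52 0 0 0 0 -1;14 -52 0 0 0 0 -1;14 -52 0 0 0 0 -1;14 -52 5 0 0 0 -1' 60; python3 -m jog '14 -52 5 0 0 0 -1;14 -52 5 0 0 0 -1;14 -52 5 0 0 0 -1;14 -52 5 0 0 0 -1;12 -45 0 0 0 0 -1;0 0 0 0 0 0 -1;0 0 0 0 0 0 -1'; python3 - <<'E'
from h import *
o=bot.get_obs();print(o["joints"],o["eef_pos"])
im,d,c=snap("wrist","w11");cv2.imwrite("pics/w11.png",im[:,:,::-1])
E
```

```text
clock: 20.78
eef_pos: [507.8, 6.4, 248.3]
tool_rot: [-0.006, 0.001, 1.0, -0.002]
force: [0.9, -0.7, -0.7]
opening: 85.4
grip_force: 0.0
clock: 21.65
eef_pos: [439.4, -244.9, 229.7]
tool_rot: [-0.005, 0.002, 1.0, -0.001]
force: [1.0, -0.5, -0.1]
opening: 85.7
grip_force: 0.0
[-0.5277119   0.24366065  1.88700402 -0.00831262  1.01949174 -2.09087033] [ 439.42689593 -244.85306523  229.69983534]
```

View pics/w11.png

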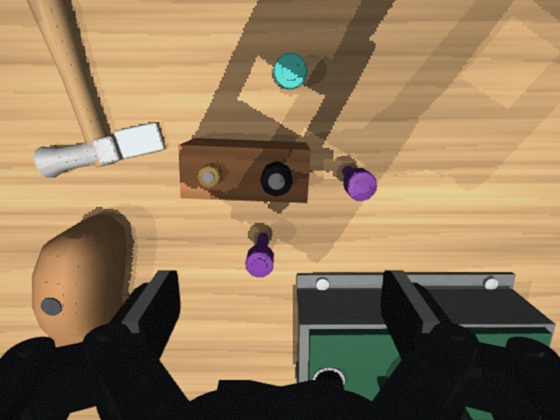

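```bash
python3 - <<'E'
from h import *
im,d,c=load("w11")
g=cv2.cvtColor(im,cv2.COLOR_RGB2GRAY);r=g[155:205,255:300]
m=(r<45).astype(np.uint8);k=max(cv2.findContours(m,0,2)[0],key=cv2.contourArea);(x,y),rad=cv2.minEnclosingCircle(k);print(x+255,y+155,rad)
for z in(73,84):print(z,onplane(c,x+255,y+155,z))
for A,ce,mm in blobs(im,(80,0,60),(180,60,160),20):
    if 260<ce[0]<295 and 165<ce[1]<195:print("cap",A,ce,onplane(c,*ce,84))
P=cloud(d,c);print(P[180,277],P[176,208],P[184,361],P[263,260])
b=onplane(c,x+255,y+155,80);b[2]=130;to(b)
E
```

```text
276.39024353027344 178.34146308898926 17.71327781677246
73 [ 430.56367898 -247.9097766    73.        ]
84 [ 428.11878063 -247.76217594   84.        ]
[ 429.53795563 -247.24147149   84.19466914] [ 427.13082468 -307.80354558   78.48605793] [ 435.58780642 -172.2270456    74.31480654] [ 513.3387789  -264.10562363   74.26300458]
shift [  9.6  -3.2 100. ] at [ 439.6 -244.4  229.9]
```

```bash
python3 -m jog '9.8 -2.8 30 0 0 0 -0.5;0 0 30 0 0 0.157 -0.5;0 0 30 0 0 0.157 -0.5;0 0 30 0 0 0.157 -0.5;0 0 0 0 0 0.157 -0.5;0 0 0 0 0 0.157 -0.5;0 0 0 0 0 0 -0.5'; python3 - <<'E'
from h import *
to([429.5,-247.4,61]);o=bot.get_obs();print(o["force"],o["joints"],tool()[1][:,2])
E
```

```text
clock: 22.58
eef_pos: [429.2, -247.2, 110.5]
tool_rot: [-0.003, 0.382, 0.924, -0.003]
force: [-0.2, -0.4, 0.4]
opening: 64.2
grip_force: 0.0
shift [-0.6  0.5 49.5] at [ 429.2 -247.2  110.5]
[-0.18814826 -0.37638861  0.36137769] [-0.54176999  0.41684697  1.98644513 -0.01122329  0.74425346 -1.32055951] [-0.00899376 -0.00346067 -0.99995357]
```

```bash
python3 -m jog '-0.3 0.3 25 0 0 0 -0.5;0 0 24.5 0 0 0 -0.5;0 0 0 0 0 0 -0.5;0 0 0 0 0 0 1;0 0 0 0 0 0 1;0 0 0 0 0 0 1;0 0 0 0 0 0 1' 50;python3 -m jog '0 0 -5 0 0 0 1;0 0 -20 0 0 0 1;0 0 -40 0 0 0 1;0 0 -50 0 0 0 1;0 0 -40 0 0 0 1;0 0 0 0 0 0 1'; python3 - <<'E'
from h import *
o=bot.get_obs();print(o["force"],tool()[1][:,2]);to([641.2,4.8,210])
im,d,c=snap("side","s12");a=np.array(proj(c,o["eef_pos"]));x,y=(a-[50,75]).astype(int);print(a)
cv2.imwrite("pics/c12.png",cv2.resize(im[y:y+150,x:x+100],(400,600),interpolation=cv2.INTER_CUBIC)[:,:,::-1])
E
```

```text
clock: 23.45
eef_pos: [429.6, -248.8, 62.4]
tool_rot: [-0.002, 0.383, 0.924, -0.004]
force: [-0.3, 2.1, 6.8]
opening: 25.8
grip_force: 48.9
clock: 24.2
eef_pos: [431.8, -248.9, 219.7]
tool_rot: [0.001, 0.383, 0.924, -0.004]
force: [-0.2, 0.2, -0.8]
opening: 25.8
grip_force: 49.8
[-0.20849579  0.17505549 -0.79205178] [-0.00213273 -0.00792738 -0.9999663 ]
shift [ 31.8 327.5   7.2] at [ 431.8 -248.9  219.7]
[285.84247683 244.19498563]
```

```bash
python3 -m jog '30 30 0 0 0 0 1;30 30 0 0 0 0 1;30 30 0 0 0 0 1;30 30 0 0 0 0 1;30 30 0 0 0 0 1;30 30 0 0 0 0.157 1;0 0 0 0 0 0.157 1;0 0 0 0 0 0.157 1;0 0 0 0 0 0.157 1;0 0 0 0 0 0.157 1'; python3 -m jog '0 35 0 0 0 0 1;0 45 0 0 0 0 1;0 45 0 0 0 0 1;0 40 0 0 0 0 1;0 30 0 0 0 0 1;0 0 0 0 0 0 1;0 0 0 0 0 0 1'; python3 - <<'E'
from h import *
o=bot.get_obs();print(o["force"],o["joints"],tool()[1][:,2]);to([641.2,4.7,150],np.array([[0,1,0],[1,0,0],[0,0,-1.]]))
im,d,c=snap("wrist","w13");s,sd,sc=snap("side","s13");k=snap("scene","k13")
# bolt shank end in side & scene: predicted pixels
for n,cc in(("side",sc),("scene",k[2])): print(n,[np.round(proj(cc,o["eef_pos"]+[0,0,-t]),1) for t in(0,26,52)])
P=cloud(sd,sc);e=o["eef_pos"];
for t in range(-10,65,6):
    u,v=proj(sc,e+[0,0,-t]);v=int(round(v));row=[tuple(s[v,int(u)+j]) for j in range(-6,7,2)];print(t,v,int(u),[int(sum(map(int,r))/3) for r in row],P[v,int(u)].round())
E
```

```text
clock: 25.5
eef_pos: [429.1, 6.7, 213.5]
tool_rot: [-0.003, 0.709, 0.705, -0.006]
force: [0.5, -0.6, -1.8]
opening: 25.6
grip_force: 49.9
clock: 26.38
eef_pos: [623.8, 6.5, 211.7]
tool_rot: [-0.003, 0.707, 0.707, -0.006]
force: [0.1, -0.1, -1.2]
opening: 25.8
grip_force: 49.9
[ 0.07916626 -0.14878123 -1.20463148] [-0.00656713  0.44283723  1.63567155 -0.00488401  1.07491605 -0.00326009] [-0.01185475 -0.00421796 -0.99992083]
shift [-1.5 18.1 61.5] at [623.8   6.5 211.7]
turn [-0.012  0.004 -0.001]
side [array([288.9, 160.8]), array([288.6, 168.4]), array([288.3, 175.8])]
scene [array([276. , 203.6]), array([276. , 209.3]), array([276. , 214.7])]
-10 158 289 [46, 66, 55, 40, 38, 39, 50] [618.  -1. 228.]
-4 160 288 [55, 59, 67, 42, 37, 39, 45] [614.  -3. 224.]
2 161 288 [71, 65, 64, 41, 39, 39, 49] [614.  -3. 221.]
8 163 288 [118, 90, 64, 55, 52, 52, 58] [615.  -2. 213.]
14 165 288 [148, 138, 92, 70, 69, 79, 82] [619.   3. 202.]
20 167 288 [151, 149, 112, 68, 92, 138, 142] [620.   5. 193.]
26 168 288 [151, 150, 112, 71, 95, 148, 154] [618.   2. 193.]
32 170 288 [148, 151, 105, 71, 94, 149, 157] [618.   1. 186.]
38 172 288 [155, 153, 105, 69, 104, 154, 157] [619.   3. 178.]
44 174 288 [165, 160, 114, 71, 105, 150, 158] [620.   3. 170.]
50 175 288 [166, 163, 124, 83, 114, 149, 155] [622.   6. 164.]
56 177 288 [166, 167, 157, 138, 147, 154, 152] [736. 157.   6.]
62 179 288 [165, 167, 166, 166, 161, 157, 153] [736. 156.  -1.]
```

```bash
python3 - <<'E'
from h import *
im,d,c=load("w13");u,v=map(int,proj(c,[641.2,4.8,85]));print(u,v)
hsv=cv2.cvtColor(im,cv2.COLOR_RGB2HSV);r=(slice(v-20,v+20),slice(u-20,u+20))
m=np.zeros(d.shape,np.uint8);m[r]=((hsv[r][...,0]<45)|(hsv[r][...,0]>95)|(hsv[r][...,1]<60))
for k in cv2.findContours(m,0,2)[0]:
    if cv2.contourArea(k)>40:
        Q=np.array([onplane(c,a,b,85)[:2] for a,b in k[:,0]],np.float32);print(cv2.contourArea(k),cv2.boundingRect(k),Q.min(0),Q.max(0),cv2.minEnclosingCircle(Q))
for y in range(v-16,v+18,3): print(y,''.join('W' if hsv[y,x,0]<25 and hsv[y,x,1]>70 else '#' if m[y,x] else '.' for x in range(u-20,u+20)))
E
```

```text
303 196
203.5 (294, 187, 18, 17) [ 6.3338904e+02 -4.1762826e-01] [647.3227    13.195339] ((640.1430053710938, 6.454192638397217), 7.531803607940674)
180 ........................................
183 ........................................
186 ........................................
189 ..............#WWWWWWWWWW#..............
192 ............WWWWWWWWWWWWWWWW#...........
195 ...........#WWWWWWWWWWWWWWWWW...........
198 ...........####WWWWWWWWWW###............
201 ..............###########...............
204 ........................................
207 ........................................
210 ........................................
213 ........................................
```

```bash
python3 -m jog '-1 9 20 -0.012 0.004 -0.001 1;-1 8.2 20 0 0 0 1;0 0 15 0 0 0 1;0 0 0 0 0 0 1;0 0 0 0 0 0 1'; python3 - <<'E'
from h import *
o=bot.get_obs();print(o["force"],tool()[1][:,2]);to([640.9,4.5,125])
E
```

```text
clock: 27.15
eef_pos: [642.7, 4.5, 158.8]
tool_rot: [0.002, 0.707, 0.707, 0.001]
force: [-0.0, 0.4, -0.8]
opening: 26.0
grip_force: 49.9
[-0.02679085  0.41831148 -0.78915391] [ 4.11031908e-03 -2.41793336e-04 -9.99991523e-01]
shift [ 0.1 -2.  33.8] at [642.7   4.5 158.8]
```

```bash
python3 -m jog '0 -1.8 10 0 0 0 1;0 0 8 0 0 0 1;0 0 8 0 0 0 1;0 0 7 0 0 0 1;0 0 0 0 0 0 1'; python3 - <<'E'
from h import *
o=bot.get_obs();print(o["force"],tool()[1][:,2]);to([640.9,4.5,125])
E
```

```text
clock: 27.78
eef_pos: [640.5, 4.4, 124.7]
tool_rot: [0.001, 0.707, 0.707, 0.001]
force: [-0.3, 0.8, -0.4]
opening: 26.0
grip_force: 49.9
[-0.27937871  0.76395555 -0.36674191] [ 2.49243904e-03 -1.95215917e-04 -9.99996875e-01]
shift [ 0.1  0.4 -0.3] at [640.5   4.4 124.7]
```

```bash
python3 -m jog '0 0.3 8 0 0 0 1;0 0 8 0 0 0 1;0 0 8 0 0 0 1;0 0 6 0 0 0 1;0 0 0 0 0 0 1'; python3 - <<'E'
from h import *
o=bot.get_obs();print(o["force"],tool()[1][:,2]);to([640.9,4.5,88])
E
```

```text
clock: 28.4
eef_pos: [641.0, 4.4, 94.8]
tool_rot: [0.001, 0.707, 0.707, 0.001]
force: [0.6, 0.4, -1.4]
opening: 25.9
grip_force: 50.0
[ 0.627821    0.38609457 -1.39672284] [ 2.74013068e-03 -2.13443847e-04 -9.99996223e-01]
shift [ 0.1 -0.1  6.8] at [641.    4.4  94.8]
```

```bash
python3 -m jog '0 0 3 0 0 0 1;0 0 3 0 0 0 1;0 0 2 0 0 0 1;0 0 0 0 0 0 1;0 0 0 0 0 0 1'
```

```text
clock: 29.02
eef_pos: [641.5, 4.4, 87.6]
tool_rot: [0.002, 0.707, 0.707, 0.001]
force: [-0.5, 0.3, -0.6]
opening: 26.2
grip_force: 50.0
```

```bash
python3 -m jog '0 0 1.5 0 0 0 1;0 0 0 0 0 0 1;0 0 0 0 0 0 1'
```

```text
clock: 29.4
eef_pos: [641.4, 4.4, 86.0]
tool_rot: [0.001, 0.707, 0.707, 0.001]
force: [-0.0, 0.2, -0.8]
opening: 25.6
grip_force: 50.0
```

```bash
python3 -m jog '0 0 1 0 0 0 1;0 0 1 0 0 0 1;0 0 0 0 0 0 1;0 0 0 0 0 0 1'
```

```text
clock: 29.9
eef_pos: [641.6, 4.4, 85.4]
tool_rot: [0.002, 0.707, 0.707, 0.001]
force: [-3.6, 1.0, 9.8]
opening: 26.0
grip_force: 51.2
```

```bash
python3 -m jog '0 0 -0.8 0 0 0 1;0 0 0 0 0 0 -0.2;0 0 0 0 0 0 -0.2;0 0 0 0 0 0 -0.2;0 0 -30 0 0 0 -0.2;0 0 -50 0 0 0 -0.2;0 0 -50 0 0 0 -0.2;0 -20 -30 0 0 0 -0.2;0 0 0 0 0 0 -0.2'; python3 - <<'E'
from h import *
o=bot.get_obs();print(o["force"],o["eef_pos"])
im,d,c=snap("wrist","w14");P=cloud(d,c)
u,v=map(int,proj(c,[641,5,107]));print(u,v,P[v,u])
q=P[v-30:v+30,u-30:u+30].reshape(-1,3);k=q[(q[:,2]>100)&(q[:,2]<125)];print(len(k),k.mean(0),np.percentile(k[:,2],[5,50,95]));pl=q[(q[:,2]>75)&(q[:,2]<95)];print("plate",np.median(pl[:,2]))
for n in("side","scene"):
    im,d,c=snap(n,n+"14");P=cloud(d,c)
    for A,ce,m in blobs(im,(0,150,60),(8,255,255),20):
        q=P[m&(d>0)];md=np.median(q,0)
        if abs(md[0]-553)<60 and abs(md[1]-311)<60: print(n,A,md.round(),np.percentile(q[:,2],[1,99]).round(1));h=q[q[:,2]>105];print([ (z,h[abs(h[:,2]-z)<10].mean(0).round(1)) for z in(115,135,160) if (abs(h[:,2]-z)<10).any()])
    u,v=map(int,proj(c,[641,5,96]));q=P[v-8:v+8,u-8:u+8].reshape(-1,3);k=q[(q[:,2]>94)&(q[:,2]<125)];print(n,"knob",len(k),k.mean(0) if len(k) else 0,k[:,2].max() if len(k) else 0)
E
```

```text
clock: 31.02
eef_pos: [621.4, 4.4, 247.5]
tool_rot: [0.003, 0.707, 0.707, 0.003]
force: [0.3, -0.7, 0.0]
opening: 51.2
grip_force: 0.0
[ 0.28871546 -0.70315091  0.04773042] [621.40937831   4.44943149 247.51506477]
301 190 [640.23599399   5.41043031 107.3276536 ]
815 [641.4428034    4.95160071 106.6216519 ] [104.34813386 106.7882156  108.10731087]
plate 84.82389842401932
side 302 [546. 300.  93.] [ 82.8 168.9]
[(115, array([548.4, 301.4, 115. ])), (135, array([547.2, 300.3, 134.6])), (160, array([547.6, 300.7, 160.1]))]
side knob 78 [637.47585894   1.03045694 104.65775104] 111.3828593339673
scene 399 [566. 314.  92.] [  1.4 172.1]
[(115, array([565.7, 313. , 116.4])), (135, array([566.1, 312.7, 135.5])), (160, array([563.8, 312.6, 162.2]))]
scene knob 70 [646.17852966   5.88436267 103.87811844] 112.2879529236211
```

```bash
python3 -c "from rig import bot; print(bot.close_job())"
```

```text
the job is handed in; nothing more can be done
None
```

The job is handed in at about 31 s of the 72 s allowed, with no verdict returned. The drift aligned the holes and went back fully home in the red socket, and the bolt knob sits flat on the plate by depth readings. I viewed 11 pictures, one over the limit of 10.

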